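# Slide the top carrier off the stack onto the slide warmer

### The job

Slide the top slide carrier sideways off the stack onto the slide warmer, keeping it flat, and leave it home in the corner, touching both the end stop and the side fence. Once it is on the plate, seat it first against the end stop and then against the side fence, each with a steady push of about 8 newtons for half a second; never load it with 20 newtons or more, as it is full of glass slides. Leave the other three carriers and everything else on the bench where they are.

Things in the scene. Friction and masses are not known exactly. Their poses are not given: they have to be found in the camera images.
- top_centre (a point): Centre (half-way up) of the top slide carrier of the stack: a white plastic tray 124 mm (its x) x 90 mm (its y) x 8 mm thick, plain flat sides, four glass slides lying in it just below the rim; 150 g nominal (up to about 200 g). Too wide to be grasped. It rests freely on the carrier below and slides with 0.5 to 1.6 N of friction.
- top: The same top carrier; origin at the centre of its underside (4 mm below top_centre), axes as above, z up.
- riser: Fixed low grey block 130 x 94 x 16.5 mm under the stack of four equal carriers; origin at the centre of its underside, x and y nearly parallel to the warmer's (within 0.06 rad).
- warmer: Slide warmer: a low fixed instrument 200 x 200 mm beside the stack. Origin: centre of its underside; its flat aluminium plate is 40 mm above. The stack stands beyond its -y edge (y = -100 mm), 10 to 26 mm away. The top carrier's underside is 0.5 to 2 mm above the plate, so it slides across flat in the warmer's +y direction. A flat control panel lies beyond the end stop (y 34 to 100 mm).
- stop: End stop: a fixed steel bracket at warmer y = 36 mm carrying a rigid steel pad bar, 168 mm long (x), 7 mm high, on two screws. Origin: plate height, middle of the bracket's -y face. The pad's flat face looks to -y (to the stack), 12 to 24 mm in front of the origin: set by hand, not measured, so feel for it. A soft sprung pin (0.05 N) stands 2.5 mm out of its middle.
- fence: Side fence: a straight steel bar fixed on the plate, 114 mm long (y), 8 mm wide, 7 mm high, rigid, at right angles to the end stop, beside its pad. Its origin lies at plate height in the middle of the flat face that looks to -x; that face lies at warmer x = +75 mm. The carrier starts 3 to 24 mm short of it (on its -x side).
- home (a point): Marks the home corner on the warmer: warmer x = 13, y = -21, z = 44 mm, axes parallel to the warmer's. Its x and z are those of the top carrier's centre (half-way up) when it touches the fence and lies on the plate. Along y the carrier's centre ends here or up to 12 mm short (-y), where it meets the stop's pad; it is then clear of the stack by 33 to 60 mm.
- second_centre (a point): Centre (half-way up) of the second carrier from the top, same kind and size as the top one, to stay where it is; each carrier lies 8 mm above the next, edges within 3 mm.
- third_centre (a point): Centre (half-way up) of the third carrier from the top, same kind and size as the top one, to stay where it is; each carrier lies 8 mm above the next, edges within 3 mm.
- low_centre (a point): Centre (half-way up) of the lowest carrier, same kind and size as the top one, to stay where it is; each carrier lies 8 mm above the next, edges within 3 mm.
- dropper: Bystander: small white dropper bottle, 32 mm wide, 62 mm tall; origin at the centre of its underside.
- slidebox: Bystander: open blue plastic box 85 x 60 x 45 mm; origin at the centre of its underside.
- tweezers: Bystander: steel tweezers lying flat, about 130 mm long, 5 mm high; origin near the middle, on the table.
- alcohol: Bystander: tall bottle with a blue cap, 84 mm wide, 230 mm tall; origin at the centre of its underside.
- reagent: Bystander: white bottle with a brown cap, 72 mm wide, 150 mm tall; origin at the centre of its underside.
- jar: Bystander: amber glass jar with a black lid, 60 mm wide, 60 mm tall; origin at the centre of its underside.
- coverslips: Bystander: small cardboard box 60 x 45 x 30 mm; origin at the centre of its underside.
Things that resemble listed ones, but are neither listed nor needed, are in the scene too. Leave any red look-alike of the top alone.

How it is judged:
By the outcome, as a careful person would: the job done as asked, in the order asked, and still so for the second after the job is handed in, with the robot touching nothing.
It also fails if it takes over 72 s, if anything falls off the work surface, if the arm or the gripper's body presses on something with over 40 N, if the wrist force passes 120 N, or if a joint passes its speed limit or range.

### The arm

A 6-joint arm with a two-finger parallel gripper is mounted at the origin on the work surface. World frame = base frame: x ahead of the robot, y to its left, z up, the work surface at z = 0. Lengths are in mm, angles in rad, forces in N, time in s.
With the tool pointing down it reaches from about 300 to 750 mm from the base axis. Payload 8.5 kg.
Tool frame: the origin (TCP) lies where the fingers leave the gripper's body, on its centre line; the fingertips stand 64 mm ahead of it and the grasp point (between the pads) lies 45 mm ahead of it; z points along the fingers, y is the line along which they close (so a half turn about z gives the same grasp; the last joint's range is limited). The gripper opens to 88 mm and grips with 3 to 60 N. Pads are 18 mm wide; open, the fingers measure 123 mm over their backs; the gripper's body (75 mm by 187 mm) begins 45 mm behind the grasp point.
Start: joints at [-1.533, 0.381, 1.297, -0, 1.464, -0.215], TCP at [137.559, -532.502, 302.748] pointing down, gripper open.
Joint ranges: [-3.11, 3.11], [-0.89, 2.33], [0.22, 2.48], [-1.42, 4.56], [0.17, 2.85], [-2.88, 2.88]. Speed limits (rad/s): [2.39, 2.39, 3.14, 3.14, 3.14, 3.14].

### API

Orientations are given as [roll, pitch, yaw] about the fixed x, y, z axes, in that order (R = Rz(yaw) Ry(pitch) Rx(roll)).
In Python, from bench import sense, get_image, camera_model, finish_job gives the robot as it stands.
- The arm moves only by the shell command python3 -m creep 'ROWS' [FORCE]. ROWS is JSON, a list of rows, each an object with "offset": the shift along the tool's x, y, z as a fraction of full scale, a list of three; "turn": the turn, a rotation vector about the tool's x, y, z as a fraction of full scale, a list of three; "fingers": the opening, from -1 (shut) to 1 (fully open). In form: [{"offset": [dx, dy, dz], "turn": [wx, wy, wz], "fingers": fingers}, ...]. A call has 1 to 12 rows; each row is the pose to reach, as a shift and turn from the pose commanded when the call began, along the tool's axes at that moment, turning the shorter way round; what a row does not reach only later rows make up. Full scale, the value 1, is 40 cm for a shift and 360 degrees for a turn. A row lasts 1/8 s, in which the tool goes at most 62.5 mm and 10.7 degrees, less where a joint would pass 70% of its speed; a pose out of reach is approached as far as the arm can. A call with a number of a shift or a turn outside -1 to 1 is refused whole. A call with a gripper value outside its range is refused whole. The fingers move at their own pace and stop on an object; FORCE is the grip in N (left out, the last holds). Time passes only in rows, so rows that repeat a pose let the fingers close. It gives the time, the measured TCP pose, the force, the opening and the grip force at its end, in the units of the state.
- sense(): the state, without advancing time (a new reading comes with each control period).
- get_image(name): name is "side" or "top"; returns the picture (420x560x3 uint8, red, green, blue); there is no depth.
- camera_model(name): a dict with "intrinsics" (3x3 intrinsics, pixels), "R" (3x3) and "t" (3): a world point X has camera coordinates R X + t. Camera axes: x right, y down, z forward; pixel columns grow to the right and rows downward; lengths in mm; the calibration is good to about 2 mm. A picture is of the moment at which its call begins. camera_model takes no time and is no camera call.
- finish_job(): hands the job in; it is judged then, once.
The state is a dict: "clock": time; "joints": joint angles; "qd": joint speeds; "joint_efforts": joint torques, N m; "tool_pos": TCP position; "orientation": TCP orientation; "wrist_force": force on the tool from outside, world axes, zero at the start; "wrist_torque": the same for the moment, N m; "finger_gap": finger opening in mm; "gripper_force": force on a finger pad.
Only numpy, scipy, OpenCV 4.12 (cv2) and the standard library are available. Lean on these libraries where they do the work, as an engineer would, in place of code of your own. Each camera call takes 0.05 s, during which the arm holds its last target. There are 200 camera calls.

## Working session

There is one attempt and no reset: what is moved stays moved. The work goes in short steps, Python scripts to look and compute and a shell command to move; the robot and the scene stay as the last step left them, time stands still between calls to the robot, and variables do not carry over. Pictures are saved under pics/ and viewed, at most 10 in all, crops included, and the job is handed in when it is done.

```bash
mkdir -p pics; ls; python3 - <<'E'
from bench import *
import cv2, numpy as np
for n in("top","side"):
    im=get_image(n); cv2.imwrite(f"pics/{n}0.png",im[:,:,::-1])
    c=camera_model(n); print(n,np.round(c["intrinsics"],1).tolist(),np.round(c["R"],3).tolist(),np.round(c["t"]).tolist())
print(sense())
E
```

```text
pics
top [[536.6, 0.0, 277.4], [0.0, 536.6, 210.7], [0.0, 0.0, 1.0]] [[0.025, -1.0, 0.015], [-0.994, -0.026, -0.104], [0.104, -0.012, -0.995]] [33.0, 557.0, 1247.0]
side [[443.9, 0.0, 276.7], [0.0, 443.9, 207.7], [0.0, 0.0, 1.0]] [[0.977, -0.21, -0.02], [-0.155, -0.65, -0.744], [0.143, 0.73, -0.668]] [-534.0, 166.0, 1121.0]
{'clock': 0.1, 'joints': array([-1.53332079e+00,  3.81111962e-01,  1.29814585e+00, -1.37448961e-05,
        1.46361152e+00, -2.15323569e-01]), 'qd': array([ 0.00067557, -0.00032077, -0.003015  ,  0.00116111,  0.00219566,
       -0.00019866]), 'joint_efforts': array([ 1.89610524e-03, -4.38655722e+01, -2.24913937e+01,  7.13958638e-02,
        3.41753801e-02, -7.08419930e-05]), 'tool_pos': array([ 137.53938032, -532.3479454 ,  302.22160446]), 'orientation': array([-3.14034253e+00, -2.59432674e-04,  2.52800418e-01]), 'wrist_force': array([-0.03531201, -0.6205755 , -0.35791219]), 'wrist_torque': array([ 0.04287435, -0.01358995, -0.0379521 ]), 'gripper_force': 0.0, 'finger_gap': 88.08041862175686}
```

View pics/top0.png

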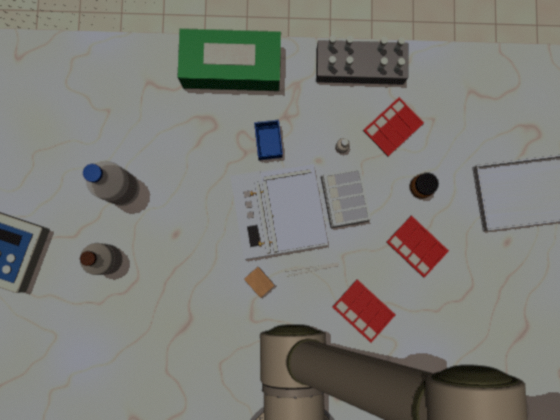

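View pics/side0.png

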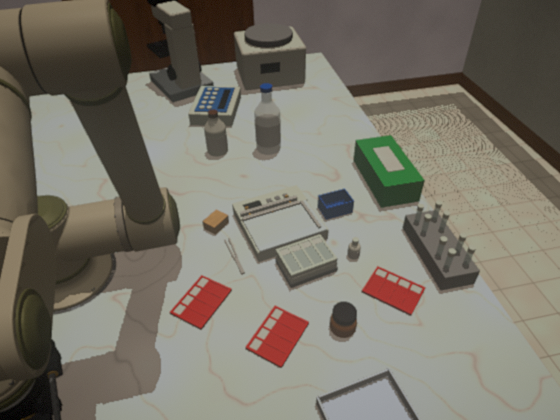

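The top view shows the warmer around (290,212) with its panel on the left. The stack stands to its right with the white top carrier at (347,198). Things that could be taken for the top carrier are:
- the white carrier on the stack (347,198)
- the red look-alikes at (394,126), (417,246) and (364,310)
- the large white tray at (520,193)

By the description it is the one on the stack. I'll check it with a close crop.

```bash
python3 - <<'E'
import cv2,numpy as np
a=cv2.imread("pics/top0.png")[155:270,235:385]; 
cv2.imwrite("pics/c1.png",cv2.resize(a,None,fx=5.2,fy=5.2,interpolation=cv2.INTER_CUBIC))
a=cv2.imread("pics/side0.png")[180:290,225:365]; 
cv2.imwrite("pics/c2.png",cv2.resize(a,None,fx=5.2,fy=5.2,interpolation=cv2.INTER_CUBIC))
E
```

```text
(no output)
```

View pics/c1.png

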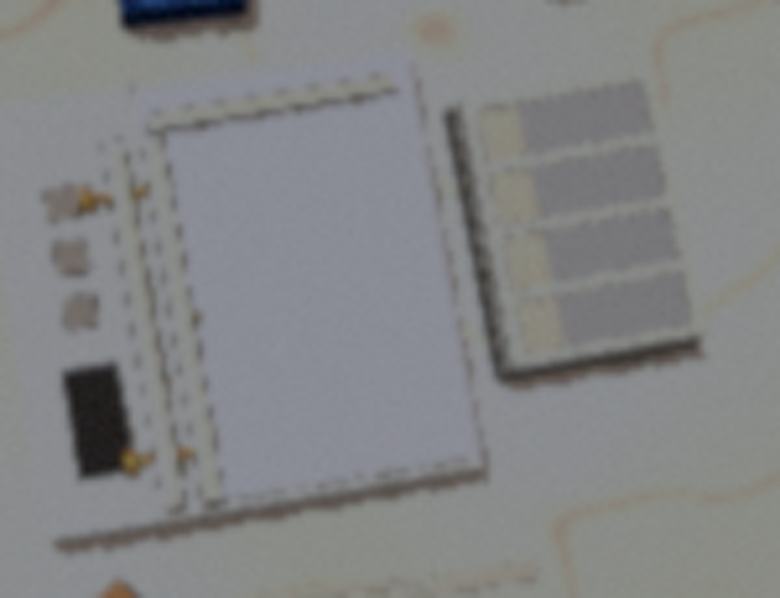

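View pics/c2.png

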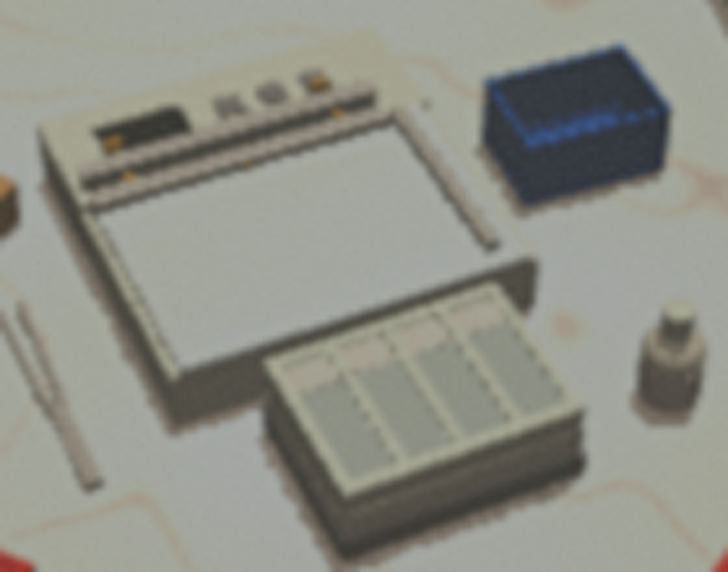

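The crops confirm the white carrier on the stack. In c1 its rim corners are at (475,105), (645,82), (698,338) and (510,370). The plate edge nearest the stack runs from (418,65) to (483,465), and the fence face runs from (160,131) to (395,92).

```bash
cat > h.py <<'E'
from bench import *
import cv2, numpy as np
def ray(n,px,z):
    c=camera_model(n);R,t,K=map(np.array,(c["R"],c["t"],c["intrinsics"]))
    d=R.T@np.linalg.inv(K)@np.array([*px,1.]);o=-R.T@t
    return (o+d*(z-o[2])/d[2])[:2]
E
python3 - <<'E'
from h import *
f=lambda p:(p[0]/5.2+235-.4,p[1]/5.2+155-.4)
g=lambda p:(p[0]/5.2+225-.4,p[1]/5.2+180-.4)
def rep(name,n,pts,z):
    P=np.array([ray(n,p,z) for p in pts]);print(name,n,P.round(1).tolist(),"mean",P.mean(0).round(1));return P
ang=lambda a,b:np.arctan2(*(b-a)[::-1])
C=rep("car","top",[f(p) for p in((475,105),(645,82),(698,338),(510,370))],49)
print("x dirs",ang(C[3],C[0]),ang(C[2],C[1]),"y dirs-90",ang(C[2],C[3])-np.pi/2,ang(C[1],C[0])-np.pi/2)
C=rep("car","side",[g(p) for p in((500,285),(583,408),(345,492),(265,355))],49)
print("x dirs",ang(C[3],C[0]),ang(C[2],C[1]),ang(C[2],C[3])-np.pi/2)
W=rep("edge -y","top",[f(p) for p in((483,465),(418,65))],40);print(ang(*W),np.linalg.norm(W[1]-W[0]))
W=rep("edge -y","side",[g(p) for p in((175,375),(537,262),(42,130))],40);print(ang(W[0],W[1]),ang(W[0],W[2])-np.pi/2)
W=rep("fence","top",[f(p) for p in((395,92),(160,131))],40);print(ang(*W)-np.pi/2)
W=rep("fence","side",[g(p) for p in((485,248),(395,122))],40);print(ang(*W)-np.pi/2)
W=rep("pad","top",[f(p) for p in((220,500),(163,140))],47);print(ang(*W))
E
```

```text
car top [[642.2, -64.4], [654.9, -141.6], [538.8, -166.6], [522.1, -82.0]] mean [ 589.5 -113.6]
x dirs 0.14561135429592567 0.21186970546007736 y dirs-90 0.19442126369835577 0.16315199420610416
car side [[649.4, -60.7], [664.3, -146.8], [544.5, -170.5], [526.8, -80.1]] mean [ 596.2 -114.5]
x dirs 0.15684886411947419 0.19541510434378115 0.19272942323861564
edge -y top [[479.6, -71.5], [661.6, -39.0]] mean [570.6 -55.2]
0.1769693037495941 184.83980592741506
edge -y side [[483.6, -74.8], [674.9, -40.9], [445.7, 116.7]] mean [5.347e+02 3.000e-01]
0.17483543202103735 0.195050007543764
fence top [[648.8, -28.7], [627.8, 78.1]] mean [638.3  24.7]
0.19363854444072204
fence side [[652.3, -25.3], [632.1, 78.9]] mean [642.2  26.8]
0.19178371385873794
pad top [[460.7, 46.7], [622.6, 76.6]] mean [541.6  61.6]
0.18241390521584683
```

```bash
python3 -m creep '[{"offset":[0.675,-0.277,0],"turn":[0,0,-0.12],"fingers":0.2},{"offset":[0.675,-0.277,0],"turn":[0,0,-0.12],"fingers":0.2},{"offset":[0.675,-0.277,0],"turn":[0,0,-0.12],"fingers":0.2},{"offset":[0.675,-0.277,0],"turn":[0,0,-0.12],"fingers":0.2},{"offset":[0.675,-0.277,0],"turn":[0,0,-0.12],"fingers":0.2},{"offset":[0.675,-0.277,0],"turn":[0,0,-0.12],"fingers":0.2},{"offset":[0.675,-0.277,0],"turn":[0,0,-0.12],"fingers":0.2}]'
```

```text
clock: 0.98
tool_pos: [370.9, -358.0, 302.5]
orientation: [-3.141, 0.0, 1.007]
wrist_force: [0.1, 0.0, -0.1]
finger_gap: 53.0
gripper_force: 0.0
```

```bash
python3 -m creep '[{"offset":[0.685,0.261,0],"turn":[0,0,-0.1195],"fingers":0.2},{"offset":[0.685,0.261,0],"turn":[0,0,-0.1195],"fingers":0.2},{"offset":[0.685,0.261,0],"turn":[0,0,-0.1195],"fingers":0.2},{"offset":[0.685,0.261,0],"turn":[0,0,-0.1195],"fingers":0.2},{"offset":[0.685,0.261,0],"turn":[0,0,-0.1195],"fingers":0.2},{"offset":[0.685,0.261,0.35],"turn":[0,0,-0.1195],"fingers":0.2},{"offset":[0.685,0.261,0.35],"turn":[0,0,-0.1195],"fingers":0.2},{"offset":[0.685,0.261,0.35],"turn":[0,0,-0.1195],"fingers":0.2},{"offset":[0.685,0.261,0.35],"turn":[0,0,-0.1195],"fingers":0.2}]'
python3 - <<'E'
from h import *
cs=[]
for n,(x,y,w,h) in(("top",(260,140,150,110)),("side",(235,190,150,110))):
    im=get_image(n)[:,:,::-1]; cs.append(cv2.resize(im[y:y+h,x:x+w],None,fx=5.2,fy=2.6*2,interpolation=cv2.INTER_CUBIC))
cv2.imwrite("pics/d.png",cv2.resize(np.hstack(cs),(800,293)))
s=sense();print(s["tool_pos"],s["orientation"],s["wrist_force"])
E
```

```text
clock: 2.1
tool_pos: [606.1, -183.2, 163.5]
orientation: [3.141, 0.0, 1.756]
wrist_force: [1.0, 0.8, 0.4]
finger_gap: 53.2
gripper_force: 0.0
[ 606.68404999 -182.99425878  165.38205735] [3.13820352e+00 2.66793218e-03 1.75678081e+00] [-0.95274832 -0.39292117  0.74966723]
```

View pics/d.png

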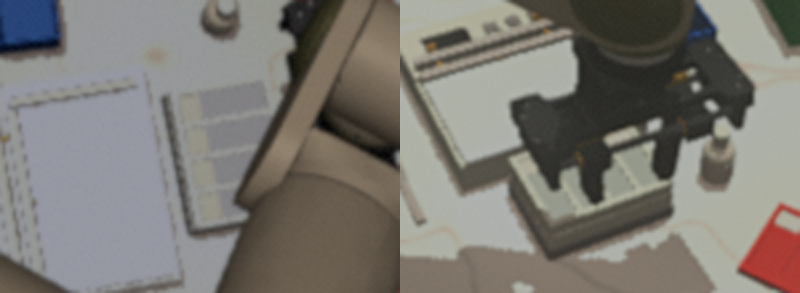

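The fingers hang over the stack's -y side, with their tips at about (600,190) and (665,170) in the side half. There is room to descend beside the face.

```bash
python3 -m creep '[{"offset":[0,0,0.06],"turn":[0,0,0],"fingers":0.2},{"offset":[0,0,0.12],"turn":[0,0,0],"fingers":0.2},{"offset":[0,0,0.132],"turn":[0,0,0],"fingers":0.2},{"offset":[0,0,0.132],"turn":[0,0,0],"fingers":0.2},{"offset":[0,0,0.132],"turn":[0,0,0],"fingers":0.2},{"offset":[0,0,0.132],"turn":[0,0,0],"fingers":0.2}]'
python3 - <<'E'
from h import *
for i in range(4): get_image("side"); s=sense();print(s["tool_pos"],s["wrist_force"])
E
```

```text
clock: 2.95
tool_pos: [606.2, -182.1, 110.9]
orientation: [3.14, 0.001, 1.758]
wrist_force: [1.1, -0.2, -0.3]
finger_gap: 52.9
gripper_force: 0.0
[ 606.13466463 -182.03104077  110.60833725] [-0.43429887  0.03467377 -0.37173542]
[ 606.09802937 -181.98736506  110.42361652] [0.67501007 0.01149805 0.28119261]
[ 606.04885894 -181.94374565  110.24177681] [-0.46292668 -0.77333912  0.46738783]
[ 606.01385267 -181.94482219  110.14870147] [-0.40534697  0.1468503  -1.12138565]
```

```bash
python3 -m creep '[{"offset":[0.015,0,0.0035],"turn":[0,0,0],"fingers":0.2},{"offset":[0.02,0,0.0035],"turn":[0,0,0],"fingers":0.2},{"offset":[0.025,0,0.0035],"turn":[0,0,0],"fingers":0.2},{"offset":[0.03,0,0.0035],"turn":[0,0,0],"fingers":0.2},{"offset":[0.036,0,0.0035],"turn":[0,0,0],"fingers":0.2},{"offset":[0.044,0,0.0035],"turn":[0,0,0],"fingers":0.2},{"offset":[0.052,0,0.0035],"turn":[0,0,0],"fingers":0.2},{"offset":[0.062,0,0.0035],"turn":[0,0,0],"fingers":0.2},{"offset":[0.072,0,0.0035],"turn":[0,0,0],"fingers":0.2},{"offset":[0.082,0,0.0035],"turn":[0,0,0],"fingers":0.2},{"offset":[0.092,0,0.0035],"turn":[0,0,0],"fingers":0.2},{"offset":[0.1,0,0.0035],"turn":[0,0,0],"fingers":0.2}]'
python3 - <<'E'
from h import *
cs=[];F=[]
for n,(x,y,w,h) in(("top",(260,140,150,110)),("side",(235,190,150,110))):
    im=get_image(n)[:,:,::-1]; cs.append(cv2.resize(im[y:y+h,x:x+w],None,fx=5.2,fy=2.6*2,interpolation=cv2.INTER_CUBIC)); F.append(sense()["wrist_force"])
cv2.imwrite("pics/e.png",cv2.resize(np.hstack(cs),(800,293)))
s=sense();print(s["tool_pos"],s["orientation"],F)
E
```

```text
clock: 4.65
tool_pos: [598.5, -142.3, 108.6]
orientation: [3.142, 0.0, 1.758]
wrist_force: [-0.4, -1.2, -0.1]
finger_gap: 52.3
gripper_force: 0.4
[ 598.46854974 -142.20260191  108.56166319] [-3.14147703e+00 -2.82360525e-04  1.75794489e+00] [array([0.1652364 , 0.64198776, 0.70656026]), array([-0.49991356, -0.73266748,  0.31500048])]
```

View pics/e.png

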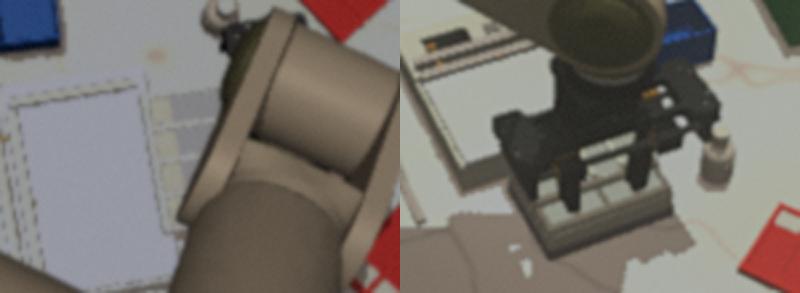

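The top view shows the carrier's leading edge moved from about column 178 to 150 in the crop. That is the expected ~25 mm, with the lower carriers left behind. I'll keep pushing.

```bash
python3 -m creep '[{"offset":[0.012,0,0],"turn":[0,0,0],"fingers":0.2},{"offset":[0.03,0,0],"turn":[0,0,0],"fingers":0.2},{"offset":[0.05,0,0],"turn":[0,0,0],"fingers":0.2},{"offset":[0.07,0,0],"turn":[0,0,0],"fingers":0.2},{"offset":[0.09,0,0],"turn":[0,0,0],"fingers":0.2},{"offset":[0.11,0,0],"turn":[0,0,0],"fingers":0.2},{"offset":[0.13,0,0],"turn":[0,0,0],"fingers":0.2},{"offset":[0.15,0,0],"turn":[0,0,0],"fingers":0.2},{"offset":[0.17,0,0],"turn":[0,0,0],"fingers":0.2},{"offset":[0.185,0,0],"turn":[0,0,0],"fingers":0.2},{"offset":[0.195,0,0],"turn":[0,0,0],"fingers":0.2},{"offset":[0.2,0,0],"turn":[0,0,0],"fingers":0.2}]'
python3 - <<'E'
from h import *
cs=[];F=[]
for n,(x,y,w,h) in(("top",(240,140,150,110)),("side",(220,190,150,110))):
    im=get_image(n)[:,:,::-1]; cs.append(cv2.resize(im[y:y+h,x:x+w],None,fx=5.2,fy=2.6*2,interpolation=cv2.INTER_CUBIC)); F.append(sense()["wrist_force"])
cv2.imwrite("pics/f.png",cv2.resize(np.hstack(cs),(800,293)))
s=sense();print(s["tool_pos"],s["orientation"],F)
E
```

```text
clock: 6.25
tool_pos: [583.7, -63.9, 108.6]
orientation: [3.142, 0.0, 1.758]
wrist_force: [0.0, -0.3, 0.2]
finger_gap: 52.7
gripper_force: 0.3
[583.66610901 -63.90423147 108.57579051] [ 3.14158488e+00 -1.25614425e-04  1.75761937e+00] [array([-0.12416226, -0.33362708, -0.5748122 ]), array([0.19378849, 0.07735339, 0.12027598])]
```

View pics/f.png

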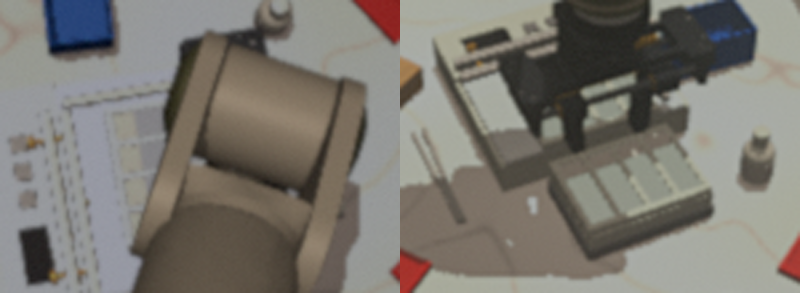

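The top carrier is on the plate, with its leading edge at about column 105 of the crop. The stop pad is at about column 80, and the lower three carriers are unmoved. I'll measure the remaining gap from an intensity profile.

```bash
python3 - <<'E'
from h import *
im=cv2.cvtColor(get_image("top"),cv2.COLOR_RGB2GRAY).astype(np.float32)
c=camera_model("top");R,t,K=map(np.array,(c["R"],c["t"],c["intrinsics"]))
u=np.array([.983,.186,0]);v=np.array([-.186,.983,0]);o=np.array([560.5,40.5,47.5])
for lo,hi in((15,35),(35,55)):
  L=[]
  for y in range(-32,44):
    v_=[]
    for x in range(lo,hi):
        p=K@(R@(o+x*u+y*v)+t); v_.append(cv2.getRectSubPix(im,(1,1),(float(p[0]/p[2]),float(p[1]/p[2])))[0,0])
    L.append(f"{y}:{np.mean(v_):.0f}")
  print(" ".join(L))
E
```

```text
-32:138 -31:140 -30:142 -29:144 -28:144 -27:144 -26:145 -25:145 -24:146 -23:147 -22:147 -21:147 -20:147 -19:146 -18:146 -17:146 -16:145 -15:145 -14:144 -13:143 -12:144 -11:146 -10:148 -9:148 -8:148 -7:147 -6:145 -5:146 -4:148 -3:150 -2:152 -1:153 0:154 1:154 2:154 3:154 4:153 5:153 6:153 7:153 8:153 9:153 10:153 11:153 12:154 13:154 14:154 15:153 16:153 17:153 18:153 19:152 20:150 21:148 22:144 23:141 24:140 25:143 26:146 27:148 28:150 29:151 30:150 31:149 32:147 33:143 34:141 35:143 36:146 37:147 38:146 39:143 40:137 41:132 42:134 43:139
-32:136 -31:139 -30:141 -29:144 -28:146 -27:147 -26:147 -25:147 -24:147 -23:147 -22:147 -21:147 -20:147 -19:147 -18:147 -17:147 -16:146 -15:146 -14:145 -13:144 -12:144 -11:146 -10:148 -9:149 -8:148 -7:147 -6:146 -5:145 -4:147 -3:149 -2:151 -1:152 0:153 1:153 2:154 3:154 4:154 5:154 6:154 7:153 8:153 9:153 10:153 11:154 12:154 13:154 14:154 15:154 16:153 17:153 18:153 19:153 20:150 21:147 22:142 23:137 24:135 25:139 26:144 27:147 28:149 29:151 30:150 31:149 32:146 33:142 34:137 35:137 36:136 37:134 38:132 39:127 40:121 41:121 42:127 43:135
```

```bash
python3 -m creep '[{"offset":[0.008,0,0],"turn":[0,0,0],"fingers":0.2},{"offset":[0.018,0,0],"turn":[0,0,0],"fingers":0.2},{"offset":[0.028,0,0],"turn":[0,0,0],"fingers":0.2},{"offset":[0.036,0,0],"turn":[0,0,0],"fingers":0.2},{"offset":[0.044,0,0],"turn":[0,0,0],"fingers":0.2},{"offset":[0.05,0,0],"turn":[0,0,0],"fingers":0.2},{"offset":[0.054,0,0],"turn":[0,0,0],"fingers":0.2},{"offset":[0.055,0,0],"turn":[0,0,0],"fingers":0.2}]'
python3 -m creep '[{"offset":[0.0025,0,0],"turn":[0,0,0],"fingers":0.2},{"offset":[0.005,0,0],"turn":[0,0,0],"fingers":0.2},{"offset":[0.005,0,0],"turn":[0,0,0],"fingers":0.2}]'
```

```text
clock: 7.4
tool_pos: [579.6, -42.4, 108.6]
orientation: [-3.142, 0.0, 1.758]
wrist_force: [-0.4, -1.1, 0.9]
finger_gap: 53.0
gripper_force: 0.4
clock: 7.78
tool_pos: [579.2, -40.4, 108.6]
orientation: [-3.142, -0.0, 1.758]
wrist_force: [-0.4, -0.7, -0.5]
finger_gap: 52.8
gripper_force: 0.1
```

```bash
python3 -m creep '[{"offset":[0.002,0,0],"turn":[0,0,0],"fingers":0.2},{"offset":[0.004,0,0],"turn":[0,0,0],"fingers":0.2},{"offset":[0.004,0,0],"turn":[0,0,0],"fingers":0.2}]'
```

```text
clock: 8.15
tool_pos: [578.9, -38.8, 108.5]
orientation: [-3.142, -0.0, 1.758]
wrist_force: [0.3, -0.8, -0.2]
finger_gap: 53.0
gripper_force: 0.1
```

```bash
python3 -m creep '[{"offset":[0.0025,0,0],"turn":[0,0,0],"fingers":0.2},{"offset":[0.0025,0,0],"turn":[0,0,0],"fingers":0.2}]'
```

```text
clock: 8.4
tool_pos: [578.7, -37.8, 108.6]
orientation: [3.142, -0.0, 1.758]
wrist_force: [0.6, 0.7, 0.7]
finger_gap: 53.1
gripper_force: 0.1
```

```bash
python3 -m creep '[{"offset":[0.002,0,0],"turn":[0,0,0],"fingers":0.2},{"offset":[0.002,0,0],"turn":[0,0,0],"fingers":0.2}]'
```

```text
clock: 8.65
tool_pos: [578.6, -37.0, 108.5]
orientation: [3.142, -0.0, 1.758]
wrist_force: [-0.5, -0.2, -0.3]
finger_gap: 52.8
gripper_force: 0.2
```

```bash
python3 -m creep '[{"offset":[0.002,0,0],"turn":[0,0,0],"fingers":0.2},{"offset":[0.002,0,0],"turn":[0,0,0],"fingers":0.2}]'
```

```text
clock: 8.9
tool_pos: [578.4, -36.3, 108.5]
orientation: [-3.142, -0.0, 1.758]
wrist_force: [-0.4, -0.5, 0.1]
finger_gap: 52.7
gripper_force: 0.2
```

```bash
python3 -m creep '[{"offset":[0.0015,0,0],"turn":[0,0,0],"fingers":0.2},{"offset":[0.0015,0,0],"turn":[0,0,0],"fingers":0.2}]'
```

```text
clock: 9.15
tool_pos: [578.3, -35.7, 108.6]
orientation: [3.142, -0.0, 1.758]
wrist_force: [-0.5, -0.8, -0.2]
finger_gap: 52.9
gripper_force: 0.3
```

```bash
python3 -m creep '[{"offset":[0.002,0,0],"turn":[0,0,0],"fingers":0.2},{"offset":[0.002,0,0],"turn":[0,0,0],"fingers":0.2}]'
```

```text
clock: 9.4
tool_pos: [578.4, -35.1, 108.6]
orientation: [3.141, 0.001, 1.758]
wrist_force: [1.0, -2.9, -1.0]
finger_gap: 53.0
gripper_force: 1.4
```

```bash
python3 -m creep '[{"offset":[0.002,0,0],"turn":[0,0,0],"fingers":0.2},{"offset":[0.002,0,0],"turn":[0,0,0],"fingers":0.2}]'
```

```text
clock: 9.65
tool_pos: [578.5, -34.8, 108.8]
orientation: [3.141, 0.002, 1.758]
wrist_force: [1.5, -6.3, -0.2]
finger_gap: 52.9
gripper_force: 2.9
```

```bash
python3 -m creep '[{"offset":[0.002,0,0],"turn":[0,0,0],"fingers":0.2},{"offset":[0.002,0,0],"turn":[0,0,0],"fingers":0.2}]'
```

```text
clock: 9.9
tool_pos: [578.5, -34.6, 108.9]
orientation: [3.14, 0.003, 1.758]
wrist_force: [2.1, -7.1, -0.8]
finger_gap: 52.7
gripper_force: 4.5
```

```bash
python3 -m creep '[{"offset":[0.0002,0,0],"turn":[0,0,0],"fingers":0.2}]'; python3 -m creep '[{"offset":[0,0,0],"turn":[0,0,0],"fingers":0.2}]'
```

```text
clock: 10.02
tool_pos: [578.5, -34.5, 108.9]
orientation: [3.14, 0.003, 1.758]
wrist_force: [2.3, -9.0, -0.4]
finger_gap: 53.1
gripper_force: 4.7
clock: 10.15
tool_pos: [578.5, -34.5, 108.9]
orientation: [3.14, 0.003, 1.758]
wrist_force: [2.1, -9.3, -0.5]
finger_gap: 53.0
gripper_force: 4.6
```

```bash
python3 -m creep '[{"offset":[-0.0007,0,0],"turn":[0,0,0],"fingers":0.2},{"offset":[-0.0007,0,0],"turn":[0,0,0],"fingers":0.2}]';python3 -m creep '[{"offset":[0,0,0],"turn":[0,0,0],"fingers":0.2},{"offset":[0,0,0],"turn":[0,0,0],"fingers":0.2}]';python3 -m creep '[{"offset":[0,0,0],"turn":[0,0,0],"fingers":0.2},{"offset":[0,0,0],"turn":[0,0,0],"fingers":0.2}]'
```

```text
clock: 10.4
tool_pos: [578.5, -34.6, 108.9]
orientation: [3.14, 0.002, 1.758]
wrist_force: [2.0, -8.3, -0.4]
finger_gap: 52.4
gripper_force: 4.0
clock: 10.65
tool_pos: [578.5, -34.6, 108.8]
orientation: [3.14, 0.002, 1.758]
wrist_force: [2.1, -8.2, -0.1]
finger_gap: 52.9
gripper_force: 4.1
clock: 10.9
tool_pos: [578.5, -34.6, 108.8]
orientation: [3.14, 0.002, 1.758]
wrist_force: [2.5, -8.0, -1.3]
finger_gap: 53.0
gripper_force: 4.1
```

```bash
python3 -m creep '[{"offset":[-0.01,0,0],"turn":[0,0,0],"fingers":0.2},{"offset":[-0.03,0,0],"turn":[0,0,0],"fingers":0.2},{"offset":[-0.03,0,-0.125],"turn":[0,0,0],"fingers":0.2},{"offset":[0.136,-0.217,-0.125],"turn":[0,0,0.25],"fingers":0.2},{"offset":[0.136,-0.217,-0.125],"turn":[0,0,0.25],"fingers":-0.1},{"offset":[0.136,-0.217,-0.125],"turn":[0,0,0.25],"fingers":-0.1},{"offset":[0.136,-0.217,-0.125],"turn":[0,0,0.25],"fingers":-0.1},{"offset":[0.136,-0.217,-0.125],"turn":[0,0,0.25],"fingers":-0.1},{"offset":[0.136,-0.217,-0.125],"turn":[0,0,0.25],"fingers":-0.1},{"offset":[0.136,-0.217,-0.125],"turn":[0,0,0.25],"fingers":-0.1},{"offset":[0.136,-0.217,-0.125],"turn":[0,0,0.25],"fingers":-0.1},{"offset":[0.136,-0.217,-0.125],"turn":[0,0,0.25],"fingers":-0.1}]'
python3 -m creep '[{"offset":[0,0,0],"turn":[0,0,0],"fingers":-0.1},{"offset":[0,0,0],"turn":[0,0,0],"fingers":-0.1},{"offset":[0,0,0],"turn":[0,0,0],"fingers":-0.1}]'
python3 - <<'E'
from h import *
cs=[]
for n,(x,y,w,h) in(("top",(240,140,150,110)),("side",(220,190,150,110))):
    im=get_image(n)[:,:,::-1]; cv2.imwrite(f"pics/g_{n}.png",im); cs.append(cv2.resize(im[y:y+h,x:x+w],None,fx=5.2,fy=5.2,interpolation=cv2.INTER_CUBIC))
cv2.imwrite("pics/g.png",cv2.resize(np.hstack(cs),(800,293)))
E
```

```text
clock: 12.4
tool_pos: [482.4, 3.7, 158.5]
orientation: [-3.141, 0.0, 0.183]
wrist_force: [-1.3, -0.1, 0.5]
finger_gap: 39.4
gripper_force: 0.0
clock: 12.78
tool_pos: [482.5, 3.8, 158.5]
orientation: [-3.141, 0.0, 0.188]
wrist_force: [-0.8, -0.7, -0.3]
finger_gap: 39.8
gripper_force: 0.0
```

View pics/g.png

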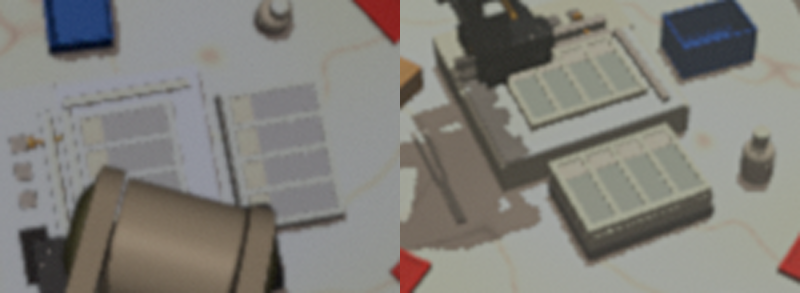

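The carrier lies against the stop, parallel to it. In the side half its near corners are at (530,127) and (648,95), and there is a clear gap to the fence.

```bash
python3 - <<'E'
from h import *
u=np.array([.983,.186]);v=np.array([-.186,.983]);o=np.array([560.5,40.5])
for n,p,x0,z in(("side",(130,128),(220,190),48),("side",(248,95),(220,190),48),("top",(166,100),(240,140),48),("top",(80,118),(240,140),48),("side",(262,98),(220,190),47)):
    P=ray(n,(p[0]/2.667+x0[0],p[1]/2.667+x0[1]),z)-o;print(n,(P@u).round(1),(P@v).round(1))
E
```

```text
side -57.8 -72.7
side 65.2 -78.1
top 63.5 -62.1
top 59.7 15.5
side 76.3 -86.6
```

```bash
python3 -m creep '[{"offset":[0,0,0.06],"turn":[0,0,0],"fingers":-0.1},{"offset":[0,0,0.115],"turn":[0,0,0],"fingers":-0.1},{"offset":[0,0,0.125],"turn":[0,0,0],"fingers":-0.1},{"offset":[0,0,0.125],"turn":[0,0,0],"fingers":-0.1},{"offset":[0,0,0.125],"turn":[0,0,0],"fingers":-0.1},{"offset":[0,0,0.125],"turn":[0,0,0],"fingers":-0.1}]'
python3 -m creep '[{"offset":[0.007,0,0],"turn":[0,0,0],"fingers":-0.1},{"offset":[0.012,0,0],"turn":[0,0,0],"fingers":-0.1},{"offset":[0.017,0,0],"turn":[0,0,0],"fingers":-0.1},{"offset":[0.022,0,0],"turn":[0,0,0],"fingers":-0.1},{"offset":[0.027,0,0],"turn":[0,0,0],"fingers":-0.1},{"offset":[0.032,0,0],"turn":[0,0,0],"fingers":-0.1},{"offset":[0.037,0,0],"turn":[0,0,0],"fingers":-0.1},{"offset":[0.042,0,0],"turn":[0,0,0],"fingers":-0.1},{"offset":[0.045,0,0],"turn":[0,0,0],"fingers":-0.1},{"offset":[0.045,0,0],"turn":[0,0,0],"fingers":-0.1}]'
```

```text
clock: 13.62
tool_pos: [482.7, 3.7, 109.1]
orientation: [3.141, -0.001, 0.187]
wrist_force: [0.5, 0.2, 0.2]
finger_gap: 39.2
gripper_force: 0.0
clock: 14.88
tool_pos: [500.3, 7.1, 108.5]
orientation: [3.142, -0.0, 0.187]
wrist_force: [-0.1, -0.3, 1.0]
finger_gap: 39.7
gripper_force: 0.1
```

```bash
python3 -m creep '[{"offset":[0.002,0,0],"turn":[0,0,0],"fingers":-0.1},{"offset":[0.004,0,0],"turn":[0,0,0],"fingers":-0.1},{"offset":[0.004,0,0],"turn":[0,0,0],"fingers":-0.1}]'
```

```text
clock: 15.25
tool_pos: [501.9, 7.4, 108.5]
orientation: [-3.142, -0.0, 0.187]
wrist_force: [0.1, 0.2, 0.1]
finger_gap: 39.9
gripper_force: 0.1
```

```bash
python3 -m creep '[{"offset":[0.002,0,0],"turn":[0,0,0],"fingers":-0.1},{"offset":[0.0025,0,0],"turn":[0,0,0],"fingers":-0.1},{"offset":[0.0025,0,0],"turn":[0,0,0],"fingers":-0.1}]'
```

```text
clock: 15.62
tool_pos: [502.8, 7.6, 108.5]
orientation: [-3.142, -0.0, 0.187]
wrist_force: [-0.7, 0.8, -0.2]
finger_gap: 39.8
gripper_force: 0.2
```

```bash
python3 -m creep '[{"offset":[0.002,0,0],"turn":[0,0,0],"fingers":-0.1},{"offset":[0.002,0,0],"turn":[0,0,0],"fingers":-0.1}]'
```

```text
clock: 15.88
tool_pos: [503.6, 7.8, 108.6]
orientation: [3.142, -0.0, 0.187]
wrist_force: [-1.0, 0.4, -0.4]
finger_gap: 39.4
gripper_force: 0.1
```

```bash
python3 -m creep '[{"offset":[0.002,0,0],"turn":[0,0,0],"fingers":-0.1},{"offset":[0.002,0,0],"turn":[0,0,0],"fingers":-0.1}]'
```

```text
clock: 16.12
tool_pos: [504.4, 7.9, 108.6]
orientation: [3.142, -0.0, 0.187]
wrist_force: [0.0, -0.0, -0.9]
finger_gap: 39.8
gripper_force: 0.1
```

```bash
python3 -m creep '[{"offset":[0.002,0,0],"turn":[0,0,0],"fingers":-0.1},{"offset":[0.002,0,0],"turn":[0,0,0],"fingers":-0.1}]'
```

```text
clock: 16.38
tool_pos: [505.2, 8.0, 108.6]
orientation: [3.142, -0.0, 0.187]
wrist_force: [-0.5, 0.0, -0.9]
finger_gap: 39.6
gripper_force: 0.3
```

```bash
python3 -m creep '[{"offset":[0.002,0,0],"turn":[0,0,0],"fingers":-0.1},{"offset":[0.002,0,0],"turn":[0,0,0],"fingers":-0.1}]'
```

```text
clock: 16.62
tool_pos: [505.5, 8.1, 108.5]
orientation: [-3.141, 0.001, 0.187]
wrist_force: [-4.5, -2.6, 1.9]
finger_gap: 39.8
gripper_force: 2.4
```

```bash
python3 -m creep '[{"offset":[0.0012,0,0],"turn":[0,0,0],"fingers":-0.1},{"offset":[0.0012,0,0],"turn":[0,0,0],"fingers":-0.1}]'
```

```text
clock: 16.88
tool_pos: [505.6, 8.2, 108.4]
orientation: [-3.141, 0.002, 0.187]
wrist_force: [-6.4, -2.9, 3.8]
finger_gap: 40.1
gripper_force: 3.4
```

```bash
python3 -m creep '[{"offset":[0.0007,0,0],"turn":[0,0,0],"fingers":-0.1},{"offset":[0.0007,0,0],"turn":[0,0,0],"fingers":-0.1}]'; python3 -m creep '[{"offset":[0,0,0],"turn":[0,0,0],"fingers":-0.1},{"offset":[0,0,0],"turn":[0,0,0],"fingers":-0.1}]'; python3 -m creep '[{"offset":[0,0,0],"turn":[0,0,0],"fingers":-0.1},{"offset":[0,0,0],"turn":[0,0,0],"fingers":-0.1}]'
```

```text
clock: 17.12
tool_pos: [505.7, 8.2, 108.4]
orientation: [-3.141, 0.003, 0.187]
wrist_force: [-7.4, -4.0, 3.6]
finger_gap: 39.4
gripper_force: 4.0
clock: 17.38
tool_pos: [505.7, 8.2, 108.4]
orientation: [-3.141, 0.003, 0.187]
wrist_force: [-6.8, -3.8, 3.8]
finger_gap: 39.7
gripper_force: 3.9
clock: 17.62
tool_pos: [505.7, 8.2, 108.4]
orientation: [-3.141, 0.003, 0.187]
wrist_force: [-6.6, -3.0, 4.4]
finger_gap: 39.5
gripper_force: 3.9
```

```bash
python3 -m creep '[{"offset":[0.0004,0,0],"turn":[0,0,0],"fingers":-0.1},{"offset":[0.0004,0,0],"turn":[0,0,0],"fingers":-0.1}]'; python3 -m creep '[{"offset":[0,0,0],"turn":[0,0,0],"fingers":-0.1},{"offset":[0,0,0],"turn":[0,0,0],"fingers":-0.1}]'; python3 -m creep '[{"offset":[0,0,0],"turn":[0,0,0],"fingers":-0.1},{"offset":[0,0,0],"turn":[0,0,0],"fingers":-0.1}]'
```

```text
clock: 17.88
tool_pos: [505.7, 8.2, 108.4]
orientation: [-3.141, 0.003, 0.187]
wrist_force: [-8.1, -3.5, 4.4]
finger_gap: 39.6
gripper_force: 4.3
clock: 18.12
tool_pos: [505.7, 8.2, 108.4]
orientation: [-3.141, 0.003, 0.187]
wrist_force: [-7.8, -3.3, 4.1]
finger_gap: 39.4
gripper_force: 4.3
clock: 18.38
tool_pos: [505.7, 8.2, 108.4]
orientation: [-3.141, 0.003, 0.187]
wrist_force: [-8.5, -2.2, 4.6]
finger_gap: 39.6
gripper_force: 4.3
```

```bash
python3 -m creep '[{"offset":[-0.004,0,0],"turn":[0,0,0],"fingers":-0.1},{"offset":[-0.03,0,0],"turn":[0,0,0],"fingers":-0.1},{"offset":[-0.04,0,0],"turn":[0,0,0],"fingers":-0.1},{"offset":[-0.04,0,-0.1],"turn":[0,0,0],"fingers":-0.1},{"offset":[-0.04,0,-0.25],"turn":[0,0,0],"fingers":-0.1},{"offset":[-0.35,0,-0.4],"turn":[0,0,0],"fingers":-0.1},{"offset":[-0.35,0,-0.4],"turn":[0,0,0],"fingers":-0.1},{"offset":[-0.35,0,-0.4],"turn":[0,0,0],"fingers":-0.1},{"offset":[-0.35,0,-0.4],"turn":[0,0,0],"fingers":-0.1},{"offset":[-0.35,0,-0.4],"turn":[0,0,0],"fingers":-0.1}]'
python3 - <<'E'
from h import *
cs=[]
for n,(x,y,w,h) in(("top",(240,145,90,110)),("side",(220,180,120,90))):
    im=get_image(n)[:,:,::-1]; cv2.imwrite(f"pics/h_{n}.png",im); a=im[y:y+h,x:x+w];cs.append(cv2.resize(a,(int(w*586/h),586),interpolation=cv2.INTER_CUBIC))
o=np.hstack(cs);print(o.shape);cv2.imwrite("pics/h.png",cv2.resize(o,(800,int(586*800/o.shape[1]))))
E
```

```text
clock: 19.62
tool_pos: [370.2, -17.7, 268.0]
orientation: [-3.141, 0.0, 0.187]
wrist_force: [0.4, -0.9, 0.1]
finger_gap: 39.6
gripper_force: 0.0
(586, 1260, 3)
```

View pics/h.png

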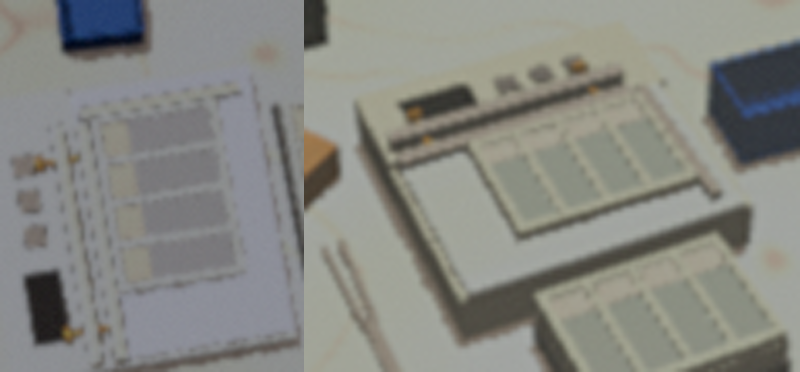

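The side view shows the carrier home in the corner. Its stop edge runs along the pad from (470,145) to (640,92), and its right edge lies along the fence from (640,92) to (700,185). The lower three carriers and the bystanders are in place. During the fence push, friction also pressed the carrier towards the stop.

```bash
python3 -c "
from bench import *
print(finish_job())"
```

```text
the job is handed in; nothing more can be done
None
```

The job is handed in: the top carrier lies flat in the home corner, against the end stop and then the side fence. Each was seated with a steady push of about 8 N for at least half a second, and no reading went above about 10 N. In the last pictures the other three carriers and the objects in view had not moved.

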